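# Feed the spacer washers through the gate

## Task

Push the three round spacer washers on the feeding tray through the narrow gate into the slot, one at a time: bring each one completely into the slot before the next one starts through the gate. Only slide them along the tray with the fingertips, never lifting them, and leave the hexagon nut where it lies.

Things in the scene. Friction and masses are not known exactly. Their poses are not given: they have to be found in the camera images.
- feed_tray: fixed feeding tray: plywood base board 18 mm thick, aluminium walls 14 mm high and 6 mm thick on it. Origin on the bench under the middle of the gate (tray floor at z = +18 mm); tray +x points through the gate and down the slot. The washers start on the open floor before the gate, which reaches out to x = -220 mm, y = +-145 mm; two wing walls run from the gate's edges (0, +-27) mm to (-90, +-118) mm as a funnel
- slot_end (a point): middle of the slot's end wall, on the tray floor. The slot is 48 mm wide inside and 120 mm long, from the gate at tray x = 0 to this point at x = 120 mm; three washers in line just fit (108 mm). A washer is completely in the slot when its centre is 18 mm or more past the gate
- washer_a: plain dark steel spacer washer, a ring 36 mm across, 16 mm hole, 10 mm thick, about 0.06 kg, lying loose and flat on the tray floor; origin at the centre of its underside
- washer_b: plain dark steel spacer washer, a ring 36 mm across, 16 mm hole, 10 mm thick, about 0.06 kg, lying loose and flat on the tray floor; origin at the centre of its underside
- washer_c: plain dark steel spacer washer, a ring 36 mm across, 16 mm hole, 10 mm thick, about 0.06 kg, lying loose and flat on the tray floor; origin at the centre of its underside
- hex_nut: big dark steel hexagon nut, 36 mm over flats, 18 mm high, about 0.11 kg, loose on the tray floor among the washers, to be left alone; origin at the centre of its underside. Nut and washers start in random order in four places in an arc about 160 mm from the gate, 45 mm or more from centre to centre, each with a clear straight path to the gate
There are look-alikes about, which are no part of the job. Leave any red look-alike of the washer_a alone.

How it is judged:
By the outcome, as a careful person would: the job done as asked, in the order asked, and still so for the second after the job is handed in, with the robot touching nothing.
It also fails if it takes over 67 s, if anything falls off the work surface, if the arm or the gripper's body presses on something with over 40 N, if the wrist force passes 120 N, or if a joint passes its speed limit or range.

## Robot

A 7-joint arm with a two-finger parallel gripper is mounted at the origin on a cart in front of the work surface, level with it; the furniture and walls round the work are solid. World frame = base frame: x ahead of the robot, y to its left, z up, the work surface at z = 0. Lengths are in m, angles in rad, forces in N, time in s.
With the tool pointing down it reaches from about 0.425 to 0.875 m from the base axis. Payload 4.7 kg.
Tool frame: the origin (TCP) lies where the fingers leave the gripper's body, on its centre line; the fingertips stand 70 mm ahead of it and the grasp point (between the pads) lies 51 mm ahead of it; z points along the fingers, y is the line along which they close (so a half turn about z gives the same grasp; the last joint's range is limited). The gripper opens to 87 mm and grips with 3 to 60 N. Pads are 19 mm wide; open, the fingers measure 117 mm over their backs; the gripper's body (75 mm by 190 mm) begins 51 mm behind the grasp point.
Start: joints at [-1.308, 0.321, -0.07, 1.45, 0.023, 1.371, -0.057], TCP at [0.16, 0.63, 0.292] pointing down, gripper open.
Joint ranges: [-2.86, 2.86], [-0.3, 2.09], [-1.38, 1.24], [0.06, 2.45], [-1.56, 4.7], [0.09, 2.05], [-2.69, 2.69]. Speed limits (rad/s): [2.57, 2.57, 3.14, 3.14, 3.14, 3.14, 3.14].

## Interface

Orientations are given as a rotation vector (axis times angle).
In Python, from bench import ctrl gives the robot as it stands.
- The arm moves only by the tool play_rows, never from a script. Its argument "increments" is a list that holds one entry, the list of rows, each a list of 7 numbers: the shift along the tool's x, y, z as a fraction of full scale, then the turn, a rotation vector about the tool's x, y, z as a fraction of full scale, then the gripper command: -1 is shut, 1 is fully open, values between are in proportion. A call has 1 to 8 rows; each row is the pose to reach, as a shift and turn from the pose commanded when the call began, along the tool's axes at that moment; what a row does not reach only later rows make up. Full scale, the value 1, is 0.1 m for a shift and 90 degrees for a turn. A row lasts 1/10 s, in which the tool goes at most 50 mm and 8.59 degrees, less where a joint would pass 70% of its speed; a pose out of reach is approached as far as the arm can. A call with a number of a shift or a turn outside -1 to 1 is refused whole. A call with a gripper value outside its range is refused whole. The fingers move at their own pace and stop on an object; "squeeze" is the grip in N (left out, the last holds). Time passes only in rows, so rows that repeat a pose let the fingers close. It gives the time, the measured TCP pose, the force, the opening and the grip force at its end, in the units of the state.
- ctrl.get_state(): the state, without advancing time (a new reading comes with each control period).
- ctrl.get_image(name): name is "side" or "top" or "wrist"; returns the picture (384x512x3 uint8, red, green, blue); there is no depth.
- ctrl.get_calibration(name): a dict with "vertical_fov" (degrees; the focal length in pixels is half the picture's height over the tangent of half this angle, whatever the lens; pixels are square), "cx", "cy" (the principal point, pixels), "R" (3x3) and "t" (3): a world point X has camera coordinates R X + t; the wrist camera has in their place "T_tool_cam" (4x4, takes a point from camera to tool coordinates, whose origin is the TCP and whose axes are the flange's). Camera axes: x right, y down, z forward; pixel columns grow to the right and rows downward; lengths in m; the calibration is good to about 2 mm. The wrist camera is an equidistant fisheye: a pixel r from the principal point sees the ray r / f radians off the axis. A picture is of the moment at which its call begins: read the wrist's pose just before it. get_calibration takes no time and is no camera call.
- ctrl.close_job(): hands the job in; it is judged then, once.
The state is a dict: "time": time; "joint_positions": joint angles; "qd": joint speeds; "joint_torque": joint torques, N m; "position": TCP position; "tool_rot": TCP orientation; "ft_force": force on the tool from outside, world axes, zero at the start; "torque": the same for the moment, N m; "grip_width": opening from 0.0 (shut) to 1.0 (fully open); "grip_force": force on a finger pad.
Only numpy, scipy, OpenCV 4.12 (cv2) and the standard library are available. Lean on these libraries where they do the work, as an engineer would, in place of code of your own. Each camera call takes 0.05 s, during which the arm holds its last target. There are 200 camera calls.

## Working session

There is one attempt and no reset: what is moved stays moved. The work goes in short steps, Python scripts to look and compute and a tool call to move; the robot and the scene stay as the last step left them, time stands still between calls to the robot, and variables do not carry over. Pictures are saved under pics/ and viewed, at most 11 in all, crops included, and the job is handed in when it is done.

Besides the shell and the picture viewer there is one more tool, called after "Request:" in YAML: its name, and indented under it one key for each argument. play_rows: Moves the arm, as the interface text tells. Shift numbers are shares of 0.1 m and turn numbers shares of 90 degrees, none past 1 either way. Its arguments: {"type":"object","properties":{"increments":{"type":"array"},"squeeze":{"type":"number"}},"required":["increments"]}

```bash
mkdir -p pics; python3 - <<'E'
from bench import ctrl
import cv2
s=ctrl.get_state();print(s['time'],s['position'],s['tool_rot'],s['grip_width'])
for n in ['top','side']:
    im=ctrl.get_image(n);cv2.imwrite(f'pics/{n}0.png',im[:,:,::-1])
    print(n,ctrl.get_calibration(n))
E
```

```text
0.0 [0.16002462 0.62956216 0.29114036] [-3.89793429e-01 -3.11719195e+00  3.07130011e-03] 1.0009337571508201
top {'vertical_fov': 43.14305907783317, 'cx': 259.9112902638994, 'cy': 191.88783790513443, 'R': array([[-0.01284566, -0.99947432, -0.02976683],
       [-0.99450052,  0.0158649 , -0.103523  ],
       [ 0.10394083,  0.0282733 , -0.99418153]]), 't': array([-0.03259992,  0.57562311,  0.98129482])}
side {'vertical_fov': 46.84267605050397, 'cx': 260.7066480733694, 'cy': 191.18412178235218, 'R': array([[-0.96930992, -0.24577212,  0.0058604 ],
       [-0.14975737,  0.5713934 , -0.80689672],
       [ 0.19496413, -0.78301063, -0.59066348]]), 't': array([0.55259921, 0.16701917, 0.82004874])}
```

View pics/top0.png

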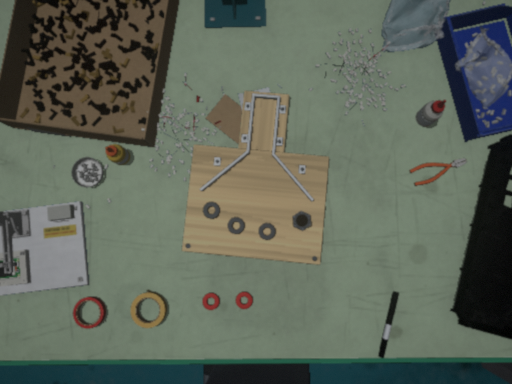

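View pics/side0.png

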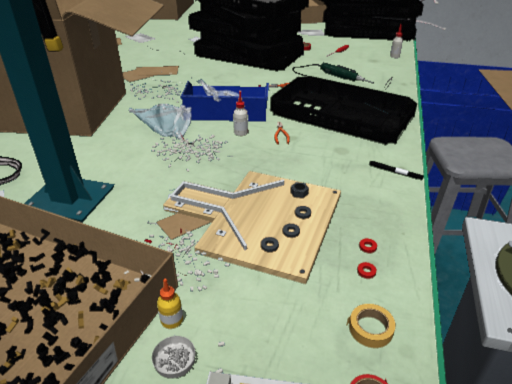

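The top view shows the tray with its gate near (262,152) and the slot running up to (266,97). The dark candidates on the tray are rings at (211,210), (236,225) and (267,231), and the hexagon nut at (302,220). The red rings at (211,300) and (244,300) are look-alikes off the tray. The three dark rings with large holes fit the washers, so I'll confirm that in a crop and measure them.

```bash
cat > h.py <<'E'
import numpy as np,cv2
from bench import ctrl
def px2w(n,uv,z):
    c=ctrl.get_calibration(n);f=192/np.tan(np.radians(c['vertical_fov']/2))
    uv=np.atleast_2d(uv).astype(float)
    d=np.c_[(uv[:,0]-c['cx'])/f,(uv[:,1]-c['cy'])/f,np.ones(len(uv))]@c['R']
    o=-c['R'].T@c['t'];return (o+d*((z-o[2])/d[:,2])[:,None])[:,:2]
def w2px(n,P):
    c=ctrl.get_calibration(n);f=192/np.tan(np.radians(c['vertical_fov']/2))
    q=np.asarray(P)@c['R'].T+c['t'];return q[:,:2]/q[:,2:]*f+[c['cx'],c['cy']]
def blobs(im,lim=75):
    g=im.max(2);m=(g<lim).astype(np.uint8)
    m[:150]=0;m[262:]=0;m[:,:190]=0;m[:,322:]=0
    cs,_=cv2.findContours(m,cv2.RETR_EXTERNAL,cv2.CHAIN_APPROX_NONE)
    out=[]
    for c in cs:
        if cv2.contourArea(c)>60:
            h=cv2.moments(c);out.append((h['m10']/h['m00'],h['m01']/h['m00'],cv2.contourArea(c)))
    return out
E
python3 - <<'E'
from h import *
im=cv2.imread('pics/top0.png')
cv2.imwrite('pics/crop.png',cv2.resize(im[85:270,175:335],None,fx=3.2,fy=3.2,interpolation=cv2.INTER_CUBIC))
b=blobs(im)
for x in b: print(np.round(x,1),px2w('top',x[:2],.025).round(4))
E
```

```text
[267.  231.1 167.5] [[ 0.4937 -0.0544]]
[236.2 225.4 170. ] [[0.5064 0.0095]]
[301.8 220.4 196. ] [[ 0.5148 -0.1267]]
[211.5 210.  174.5] [[0.5392 0.0609]]
```

View pics/crop.png

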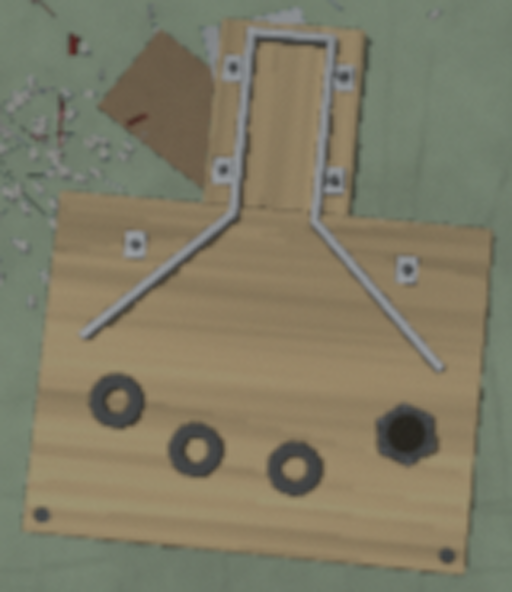

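The crop confirms three plain dark rings at full-picture pixels (211.5,210), (236,225) and (267,231). The one at (302,220) is clearly the hexagon nut. Next I'll fit the tray pose and plan the first push.

```bash
cat >> h.py <<'E'
from scipy.spatial.transform import Rotation as Ro
def fit():
    c=lambda p:np.array(p)/3.2+[175,85]
    w=px2w('top',c([(236,213),(316,221),(251,36),(334,41),(87,336),(440,368)]),.032)
    b=px2w('top',c([(22,531),(465,572)]),.018)
    W=np.r_[w,b];T=np.array([(0,.027),(0,-.027),(.123,.027),(.123,-.027),(-.09,.118),(-.09,-.118),(-.22,.145),(-.22,-.145)])
    a=T-T.mean(0);d=W-W.mean(0)
    th=np.arctan2((a[:,0]*d[:,1]-a[:,1]*d[:,0]).sum(),(a*d).sum())
    R=np.array([[np.cos(th),-np.sin(th)],[np.sin(th),np.cos(th)]])
    o=W.mean(0)-R@T.mean(0);return th,R,o,((W-o)@R-T)
def plan(xy,z,deg):
    """increments (share units) from now to TCP world pose; deg = push direction in world"""
    s=ctrl.get_state();R0=Ro.from_rotvec(s['tool_rot'])
    t=np.radians(deg);X=np.array([-np.cos(t),-np.sin(t),0]);Z=np.array([0,0,-1.]);Y=np.cross(Z,X)
    sh=R0.inv().apply(np.r_[xy,z]-s['position'])/.1
    rt=(R0.inv()*Ro.from_matrix(np.c_[X,Y,Z])).as_rotvec()/(np.pi/2)
    return np.r_[sh,rt].round(3)
def st():
    s=ctrl.get_state();x=Ro.from_rotvec(s['tool_rot']).apply([-1,0,0]);_=fit()
    print('t',s['time'],'pos',s['position'].round(4),'tray mm',((s['position'][:2]-_[2])@_[1]*1e3).round(1),'dir',np.degrees(np.arctan2(x[1],x[0])).round(1),'F',np.round(s['ft_force'],1),'grip',round(s['grip_width'],3))
E
python3 - <<'E'
from h import *
th,R,o,r=fit();print(np.degrees(th),o,(r*1e3).round(1))
for n,uv in dict(A=(211.5,210),B=(236.2,225.4),C=(267,231.1),nut=(301.8,220.4)).items():
    w=px2w('top',uv,.025 if n!='nut' else .03)[0];t=(w-o)@R
    P=np.array([-.05,0]);d=P-t;a=np.arctan2(d[1],d[0]);s=t-.034*np.array([np.cos(a),np.sin(a)])
    print(n,'tray',(t*1e3).round(1),'ang',np.degrees(a).round(1),'world',np.degrees(a+th).round(1),'start',(R@s+o).round(4),(s*1e3).round(1))
    if n!='nut':print(plan(R@s+o,.14,np.degrees(a+th)))
st()
E
```

```text
-6.229954941867747 [ 0.65698801 -0.04427282] [[ 0.4 -1.2]
 [-0.2  0.2]
 [-3.4  0.6]
 [-2.  -0.5]
 [ 0.7 -3.4]
 [ 1.3  2.6]
 [ 0.9  0.4]
 [ 2.4  1.4]]
A tray [-128.6   91.7] ang -49.4 world -55.7 start [0.52   0.0889] [-150.7  117.5]
[-4.820e+00 -4.352e+00  1.521e+00 -1.000e-03  0.000e+00  4.600e-01]
B tray [-155.6   37. ] ang -19.3 world -25.6 start [0.4756 0.0241] [-187.7   48.3]
[-4.550e+00 -5.089e+00  1.522e+00 -1.000e-03  0.000e+00  1.260e-01]
C tray [-161.3  -27.8] ang 14.0 world 7.8 start [ 0.46  -0.059] [-194.3  -36. ]
[-4.602e+00 -5.933e+00  1.523e+00 -1.000e-03 -0.000e+00 -2.450e-01]
nut tray [-132.7  -97.2] ang 49.6 world 43.4 start [ 0.4898 -0.1499] [-154.7 -123.1]
t 0.1 pos [0.16   0.6296 0.2913] tray mm [-567.2  616. ] dir -14.3 F [-0.4  0.1 -0.6] grip 1.004
```

Request:
play_rows:
  increments:
    - [[-0.3, -0.33, 0, 0, 0, 0, 0], [-0.6, -0.66, 0, 0, 0, 0, -0.5], [-0.9, -1, 0, 0, 0, 0, -0.73], [-0.9, -1, 0, 0, 0, 0.1, -0.73]]

```text
time: 0.5
position: [0.2276, 0.5052, 0.2919]
tool_rot: [0.638, 3.073, -0.005]
ft_force: [0.6, 0.4, 0.6]
grip_width: 0.722
grip_force: 0.0
```

Request:
play_rows:
  increments:
    - [[-0.3, -0.33, 0, 0, 0, 0, -0.73], [-0.6, -0.66, 0, 0, 0, 0, -0.73], [-0.9, -1, 0, 0, 0, 0, -0.73]]

```text
time: 0.8
position: [0.267, 0.3821, 0.2917]
tool_rot: [-0.621, -3.079, 0.001]
ft_force: [0.9, 0.7, 0.3]
grip_width: 0.445
grip_force: 0.0
```

```bash
cat > p.py <<'E'
from h import *
import sys
# args: trayx trayy (mm, TCP), z mm, tray-relative direction deg
x,y,z,a=map(float,sys.argv[1:5]);th,R,o,_=fit();st()
print(plan(R@(np.array([x,y])/1e3)+o,z/1e3,a+np.degrees(th)))
E
python3 p.py -188 48 140 -19
```

```text
t 0.8 pos [0.267  0.3821 0.2917] tray mm [-433.9  381.6] dir -22.8 F [0.9 0.7 0.3] grip 0.445
[-3.309 -2.494  1.519 -0.     0.     0.027]
```

Request:
play_rows:
  increments:
    - [[-0.4, -0.2, 0, 0, 0, 0, -0.73], [-0.8, -0.4, 0, 0, 0, 0, -0.73], [-1, -0.6, 0, 0, 0, 0, -0.73]]

```text
time: 1.1
position: [0.3379, 0.2867, 0.2921]
tool_rot: [0.628, 3.077, -0.0]
ft_force: [1.0, -0.2, -0.2]
grip_width: 0.186
grip_force: 0.0
```

Request:
play_rows:
  increments:
    - [[-0.4, -0.3, 0.1, 0, 0, 0, -0.73], [-0.8, -0.6, 0.2, 0, 0, 0, -0.73], [-1, -0.8, 0.3, 0, 0, 0, -0.73]]

```text
time: 1.4
position: [0.3982, 0.1736, 0.2619]
tool_rot: [0.628, 3.077, -0.0]
ft_force: [0.4, 0.1, -0.3]
grip_width: 0.14
grip_force: 0.0
```

Request:
play_rows:
  increments:
    - [[-0.4, -0.3, 0.2, 0, 0, 0, -0.73], [-0.8, -0.6, 0.4, 0, 0, 0, -0.73], [-1, -0.8, 0.6, 0, 0, 0, -0.73], [-1, -0.8, 0.6, 0, 0, 0, -0.73]]

```text
time: 1.8
position: [0.4573, 0.059, 0.1996]
tool_rot: [-0.635, -3.074, 0.007]
ft_force: [-0.5, -0.2, -0.2]
grip_width: 0.134
grip_force: 0.0
```

```bash
python3 p.py -188 48 140 -19
```

```text
t 1.8 pos [0.4573 0.059  0.1996] tray mm [-209.7   81. ] dir -23.3 F [-0.5 -0.2 -0.2] grip 0.134
[-0.305 -0.248  0.596 -0.003 -0.001  0.021]
```

Request:
play_rows:
  increments:
    - [[-0.3, -0.25, 0.2, 0, 0, 0.02, -0.73], [-0.3, -0.25, 0.6, 0, 0, 0.02, -0.73], [-0.3, -0.25, 0.8, 0, 0, 0.02, -0.73], [-0.3, -0.25, 0.8, 0, 0, 0.02, -0.73], [-0.3, -0.25, 0.8, 0, 0, 0.02, -0.73]]

```text
time: 2.3
position: [0.4758, 0.0305, 0.1227]
tool_rot: [-0.669, -3.069, 0.0]
ft_force: [-0.6, 0.3, -0.6]
grip_width: 0.134
grip_force: 0.0
```

```bash
python3 p.py -188 48 92 -19; python3 - <<'E'
from h import *
im=np.vstack([ctrl.get_image(n)[a:b,c:d] for n,a,b,c,d in [('top',130,270,180,340),('side',160,300,190,350)]])
cv2.imwrite('pics/c2.png',cv2.resize(im[:,:,::-1],None,fx=2.1,fy=2.1,interpolation=cv2.INTER_CUBIC))
E
```

```text
t 2.3 pos [0.4758 0.0305 0.1227] tray mm [-188.3   54.7] dir -24.6 F [-0.6  0.3 -0.6] grip 0.134
[-0.024 -0.063  0.307 -0.    -0.     0.007]
```

View pics/c2.png

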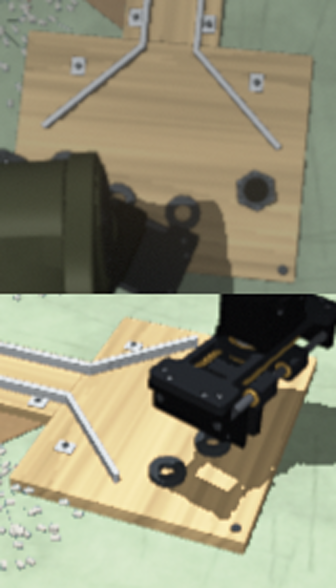

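The fingers hang just behind washer B (side crop (213,442)) and washer A lies clear at (167,470). I'll descend, then push.

Request:
play_rows:
  increments:
    - [[0, -0.06, 0.1, 0, 0, 0, -0.73], [0, -0.06, 0.2, 0, 0, 0, -0.73], [0, -0.06, 0.3, 0, 0, 0, -0.73], [0, -0.06, 0.3, 0, 0, 0, -0.73]]

```text
time: 2.8
position: [0.472, 0.0243, 0.0906]
tool_rot: [-0.67, -3.067, 0.002]
ft_force: [-0.3, 0.7, 0.4]
grip_width: 0.133
grip_force: 0.0
```

```bash
python3 p.py -74.6 8.6 92 -19.3
```

```text
t 2.8 pos [0.472  0.0243 0.0906] tray mm [-191.3   48.1] dir -24.7 F [-0.3  0.7  0.4] grip 0.133
[-1.232e+00 -6.000e-03 -1.700e-02 -1.000e-03 -1.000e-03  1.000e-02]
```

Request:
play_rows:
  increments:
    - [[-0.1, 0, -0.01, 0, 0, 0, -0.73], [-0.2, 0, -0.01, 0, 0, 0, -0.73], [-0.32, 0, -0.01, 0, 0, 0, -0.73], [-0.45, 0, -0.01, 0, 0, 0, -0.73], [-0.57, 0, -0.01, 0, 0, 0, -0.73], [-0.7, 0, -0.01, 0, 0, 0, -0.73], [-0.82, 0, -0.01, 0, 0, 0, -0.73], [-0.95, 0, -0.01, 0, 0, 0, -0.73]]

```text
time: 3.6
position: [0.5605, -0.0155, 0.0932]
tool_rot: [-0.67, -3.069, -0.0]
ft_force: [-1.6, 1.1, 1.8]
grip_width: 0.133
grip_force: 0.7
```

```bash
python3 p.py -74.6 8.6 92 -19.3; python3 - <<'E'
from h import *
im=np.vstack([ctrl.get_image(n)[a:b,c:d] for n,a,b,c,d in [('top',85,270,180,340),('side',160,300,150,310)]])
cv2.imwrite('pics/c3.png',cv2.resize(im[:,:,::-1],None,fx=1.8,fy=1.8,interpolation=cv2.INTER_CUBIC))
E
```

```text
t 3.6 pos [ 0.5605 -0.0155  0.0932] tray mm [-99.1  18.1] dir -24.6 F [-1.6  1.1  1.8] grip 0.133
[-0.262 -0.013  0.012 -0.    -0.     0.01 ]
```

View pics/c3.png

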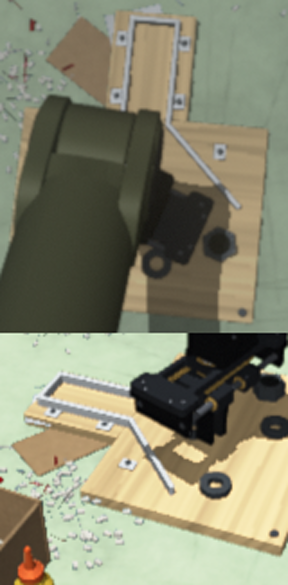

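Washers A and C and the nut are untouched. B is hidden under the gripper in both views, so I'll check with the wrist camera.

```bash
cat >> h.py <<'E'
def w_px2tray(uv,z=.028):
    c=ctrl.get_calibration('wrist');f=192/np.tan(np.radians(c['vertical_fov']/2));T=c['T_tool_cam']
    s=ctrl.get_state();R0=Ro.from_rotvec(s['tool_rot']).as_matrix();out=[]
    th,R,o,_=fit()
    for u,v in np.atleast_2d(uv):
        d=np.array([u-c['cx'],v-c['cy']]);r=np.hypot(*d);a=r/f
        q=R0@T[:3,:3]@np.r_[d/max(r,1e-9)*np.sin(a),np.cos(a)];p=s['position']+R0@T[:3,3]
        w=p+q*(z-p[2])/q[2];out.append((w[:2]-o)@R*1e3)
    return np.round(out,1)
E
python3 - <<'E'
from h import *
c=ctrl.get_calibration('wrist');print(c)
cv2.imwrite('pics/w1.png',ctrl.get_image('wrist')[:,:,::-1])
E
```

```text
{'vertical_fov': 65.70646984690485, 'cx': 253.20949079618026, 'cy': 190.93380733404186, 'T_tool_cam': array([[ 9.69853863e-04, -9.56732524e-01, -2.90967243e-01,
         8.07541433e-02],
       [ 9.99999461e-01,  8.19672426e-04,  6.38030828e-04,
         5.83152421e-04],
       [-3.71927019e-04, -2.90967705e-01,  9.56732803e-01,
        -9.29844670e-02],
       [ 0.00000000e+00,  0.00000000e+00,  0.00000000e+00,
         1.00000000e+00]])}
```

View pics/w1.png

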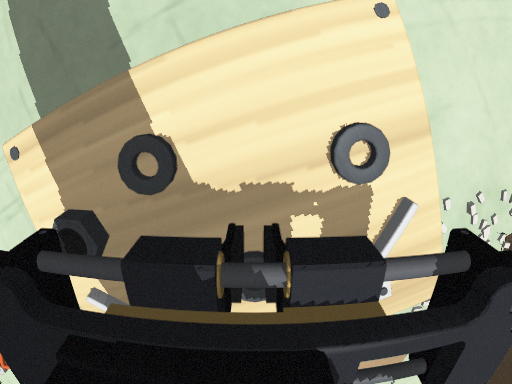

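The wrist view shows C at (147,164), A at (360,153), and the nut at (80,235). A dark rim sits between the fingertips at about (253,262), which is where B should be.

```bash
python3 - <<'E'
from h import *
print(w_px2tray([(147,164),(360,153),(253,252),(253,262),(253,285)]))
im=ctrl.get_image('wrist');g=im.max(2)
print(g[225:310:3,253])
E
```

```text
[[-163.8  -23.4]
 [-131.9   92.6]
 [ -93.2   16.3]
 [ -86.6   14.1]
 [ -70.1    8.6]]
[155 150 148 150 149 148 149 146 147 123  40  39  56  50  76  58  58  60
  61  64  59  38  41  55  56  92 133 236 238]
```

B's rear rim is where a cradled washer should be, about 8 mm ahead of the TCP. I'll go on straight, then swing round into the slot direction while pushing.

Request:
play_rows:
  increments:
    - [[-0.12, 0, 0, 0, 0, 0, -0.73], [-0.24, 0, 0, 0, 0, 0, -0.73], [-0.29, -0.005, 0.01, 0, 0, -0.04, -0.73], [-0.34, -0.01, 0.01, 0, 0, -0.08, -0.73], [-0.4, -0.015, 0.01, 0, 0, -0.125, -0.73], [-0.45, -0.02, 0.01, 0, 0, -0.165, -0.73], [-0.51, -0.025, 0.01, 0, 0, -0.205, -0.73], [-0.51, -0.025, 0.01, 0, 0, -0.205, -0.73]]

```text
time: 4.6
position: [0.6062, -0.0396, 0.0925]
tool_rot: [0.171, 3.136, -0.001]
ft_force: [-0.1, 1.0, -0.1]
grip_width: 0.134
grip_force: 0.0
```

```bash
python3 p.py 72 0 92 0; python3 - <<'E'
from h import *
cv2.imwrite('pics/w2.png',ctrl.get_image('wrist')[:,:,::-1])
print(w_px2tray([(253,252),(253,262)]))
E
```

```text
t 4.6 pos [ 0.6062 -0.0396  0.0925] tray mm [-51.   -0.9] dir -6.2 F [-0.1  1.  -0.1] grip 0.134
[-1.23e+00  9.00e-03  7.00e-03 -0.00e+00  1.00e-03 -0.00e+00]
[[-45.9   0.1]
 [-38.9   0.1]]
```

View pics/w2.png

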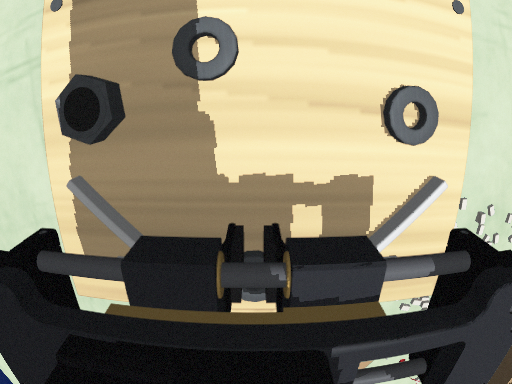

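B is still cradled at (253,262), and the wing walls sit evenly either side of the fingers (ends at (75,183) and (440,183)). I'll push on into the slot.

Request:
play_rows:
  increments:
    - [[-0.1, 0.01, 0, 0, 0, 0, -0.73], [-0.2, 0.01, 0, 0, 0, 0, -0.73], [-0.3, 0.01, 0, 0, 0, 0, -0.73], [-0.4, 0.01, 0, 0, 0, 0, -0.73], [-0.5, 0.01, 0, 0, 0, 0, -0.73], [-0.6, 0.01, 0, 0, 0, 0, -0.73], [-0.7, 0.01, 0, 0, 0, 0, -0.73], [-0.7, 0.01, 0, 0, 0, 0, -0.73]]

```text
time: 5.45
position: [0.6762, -0.0455, 0.0923]
tool_rot: [0.17, 3.135, -0.001]
ft_force: [-0.3, -0.1, 0.3]
grip_width: 0.135
grip_force: 0.0
```

```bash
python3 p.py 72 0 92 0; python3 - <<'E'
from h import *
im=ctrl.get_image('wrist');print(im.max(2)[235:300:3,253])
E
```

```text
t 5.45 pos [ 0.6762 -0.0455  0.0923] tray mm [19.2  0.9] dir -6.2 F [-0.3 -0.1  0.3] grip 0.135
[-0.528 -0.009  0.004 -0.     0.001  0.   ]
[134 136 134 134 138 137  35  42  59  42  51  58  58  63  62  64  61  55
  42 104 103  99]
```

Request:
play_rows:
  increments:
    - [[-0.1, -0.01, 0, 0, 0, 0, -0.73], [-0.2, -0.01, 0, 0, 0, 0, -0.73], [-0.3, -0.01, 0, 0, 0, 0, -0.73], [-0.4, -0.01, 0, 0, 0, 0, -0.73], [-0.47, -0.01, 0, 0, 0, 0, -0.73], [-0.52, -0.01, 0, 0, 0, 0, -0.73], [-0.52, -0.01, 0, 0, 0, 0, -0.73], [-0.48, -0.01, 0, 0, 0, 0, -0.73]]

```text
time: 6.3
position: [0.7224, -0.0516, 0.0922]
tool_rot: [0.17, 3.137, -0.0]
ft_force: [-0.0, -0.3, 0.2]
grip_width: 0.133
grip_force: 0.0
```

Request:
play_rows:
  increments:
    - [[0.1, 0, 0, 0, 0, 0, -0.73], [0.1, 0, -0.3, 0, 0, 0, -0.73], [0.1, 0, -0.7, 0, 0, 0, -0.73], [0.5, 0, -0.7, 0, 0, 0, -0.73], [1, 0, -0.7, 0, 0, 0, -0.73], [1, 0, -0.7, 0, 0, 0, -0.73]]

```text
time: 6.9
position: [0.6133, -0.0407, 0.159]
tool_rot: [-0.172, -3.124, -0.005]
ft_force: [0.4, 0.1, -0.4]
grip_width: 0.141
grip_force: 0.0
```

```bash
python3 p.py -194 -36 140 14
```

```text
t 6.9 pos [ 0.6133 -0.0407  0.159 ] tray mm [-43.8  -1.2] dir -6.3 F [ 0.4  0.1 -0.4] grip 0.141
[ 1.499 -0.351  0.208  0.002 -0.008 -0.156]
```

Request:
play_rows:
  increments:
    - [[0.4, -0.1, 0, 0, 0, -0.05, -0.73], [0.8, -0.25, 0, 0, 0, -0.1, -0.73], [1, -0.35, 0, 0, 0, -0.156, -0.73], [1, -0.35, 0, 0, 0, -0.156, -0.73]]

```text
time: 7.3
position: [0.5163, -0.0659, 0.1621]
tool_rot: [0.213, -3.133, -0.003]
ft_force: [0.1, 0.2, 1.1]
grip_width: 0.135
grip_force: 0.0
```

```bash
python3 p.py -194 -36 140 14; python3 - <<'E'
from h import *
th,R,o,_=fit()
im=ctrl.get_image('top');print([(np.round(b,1),((px2w('top',b[:2],.025)-o)@R*1e3).round(1)) for b in blobs(im)])
m=(im[95:155,250:282].max(2)<75).astype(np.uint8);ys,xs=np.nonzero(m)
if len(xs):print(len(xs),((px2w('top',(xs.mean()+250,ys.mean()+95),.025)-o)@R*1e3).round(1))
E
```

```text
t 7.3 pos [ 0.5163 -0.0659  0.1621] tray mm [-137.5  -36.8] dir 7.8 F [0.1 0.2 1.1] grip 0.135
[ 0.545  0.144  0.222  0.001 -0.001  0.   ]
[(array([ 268.6,  214.5, 8188. ]), array([[-126.7,  -27.8]]))]
51 [[94.6 -2. ]]
```

B is well inside the slot at tray x of about 95–98. Next is washer C.

Request:
play_rows:
  increments:
    - [[0.3, 0.08, 0, 0, 0, 0, -0.73], [0.55, 0.14, 0.1, 0, 0, 0, -0.73], [0.55, 0.14, 0.3, 0, 0, 0, -0.73], [0.55, 0.14, 0.4, 0, 0, 0, -0.73], [0.55, 0.14, 0.4, 0, 0, 0, -0.73]]

```text
time: 7.85
position: [0.4632, -0.058, 0.1213]
tool_rot: [0.215, -3.132, 0.001]
ft_force: [0.1, -0.1, -0.1]
grip_width: 0.135
grip_force: 0.0
```

```bash
python3 p.py -194 -36 92 14; python3 - <<'E'
from h import *
im=ctrl.get_image('wrist');print(im.max(2)[200:330:3,253])
cv2.imwrite('pics/w3.png',im[:,:,::-1])
E
```

```text
t 7.85 pos [ 0.4632 -0.058   0.1213] tray mm [-191.2  -34.7] dir 7.8 F [ 0.1 -0.1 -0.1] grip 0.135
[ 0.03  -0.006  0.293 -0.    -0.001  0.001]
[145 143 155 163 164 165 162 157 161 172 171 168  88  45  65  61  60  58
 165 246 253  50  61  60  64  69  65  68  66  91 248 248 251 250 248 248
 250 252  93  91  96  92  28  31]
```

View pics/w3.png

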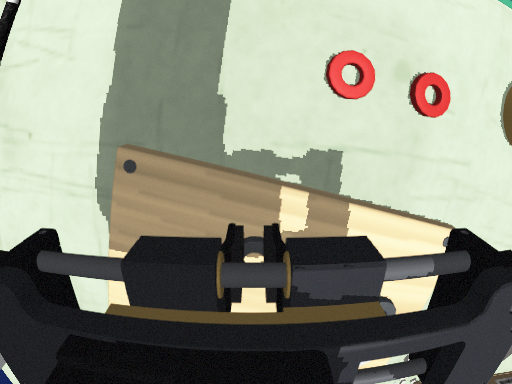

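Washer C shows centred between the fingers, with its hole near (254,257). I'll check how far its rear edge is before lowering.

```bash
python3 - <<'E'
from h import *
print(w_px2tray([(253,237),(254,257)],.028))
E
```

```text
[[-181.   -31.6]
 [-165.6  -27. ]]
```

Request:
play_rows:
  increments:
    - [[0.07, 0, 0, 0, 0, 0, -0.73], [0.07, 0, 0.1, 0, 0, 0, -0.73], [0.07, 0, 0.2, 0, 0, 0, -0.73], [0.07, 0, 0.3, 0, 0, 0, -0.73], [0.07, 0, 0.3, 0, 0, 0, -0.73]]

```text
time: 8.4
position: [0.4551, -0.0592, 0.0905]
tool_rot: [0.214, -3.131, 0.0]
ft_force: [-0.4, 0.4, -0.8]
grip_width: 0.135
grip_force: 0.0
```

```bash
python3 p.py -75.7 -6.4 92 14
```

```text
t 8.4 pos [ 0.4551 -0.0592  0.0905] tray mm [-199.1  -36.8] dir 7.8 F [-0.4  0.4 -0.8] grip 0.135
[-1.271e+00 -5.000e-03 -1.900e-02 -0.000e+00 -2.000e-03  1.000e-03]
```

Request:
play_rows:
  increments:
    - [[-0.1, 0, -0.01, 0, 0, 0, -0.73], [-0.2, 0, -0.01, 0, 0, 0, -0.73], [-0.32, 0, -0.01, 0, 0, 0, -0.73], [-0.45, 0, -0.01, 0, 0, 0, -0.73], [-0.57, 0, -0.01, 0, 0, 0, -0.73], [-0.7, 0, -0.01, 0, 0, 0, -0.73], [-0.82, 0, -0.01, 0, 0, 0, -0.73], [-0.95, 0, -0.01, 0, 0, 0, -0.73]]

```text
time: 9.2
position: [0.5513, -0.0461, 0.0932]
tool_rot: [0.215, -3.134, 0.0]
ft_force: [-1.0, -0.6, 1.6]
grip_width: 0.135
grip_force: 0.7
```

```bash
python3 p.py -75.7 -6.4 92 14; python3 p.py -51 0 92 0; python3 - <<'E'
from h import *
im=ctrl.get_image('wrist');print(im.max(2)[235:300:3,253])
E
```

```text
t 9.2 pos [ 0.5513 -0.0461  0.0932] tray mm [-104.8  -13.3] dir 7.9 F [-1.  -0.6  1.6] grip 0.135
[-0.299 -0.004  0.011  0.    -0.     0.001]
t 9.2 pos [ 0.5513 -0.0461  0.0932] tray mm [-104.8  -13.3] dir 7.9 F [-1.  -0.6  1.6] grip 0.135
[-0.554 -0.002  0.011 -0.    -0.     0.156]
[153 150 151 150 152  41  43  54  54  51  52  52  62  60  62  63  63  54
  69 107 100 101]
```

Request:
play_rows:
  increments:
    - [[-0.12, 0, 0, 0, 0, 0, -0.73], [-0.22, 0, 0, 0, 0, 0, -0.73], [-0.3, 0, 0.01, 0, 0, 0, -0.73], [-0.35, 0, 0.01, 0, 0, 0.03, -0.73], [-0.4, 0, 0.01, 0, 0, 0.06, -0.73], [-0.45, 0, 0.01, 0, 0, 0.095, -0.73], [-0.5, 0, 0.01, 0, 0, 0.125, -0.73], [-0.55, 0, 0.01, 0, 0, 0.156, -0.73]]

```text
time: 10.05
position: [0.6052, -0.0385, 0.0922]
tool_rot: [-0.173, -3.136, -0.0]
ft_force: [-0.6, -0.0, 1.6]
grip_width: 0.132
grip_force: 0.7
```

```bash
python3 p.py 36 0 92 0; python3 - <<'E'
from h import *
im=ctrl.get_image('wrist');print(im.max(2)[235:300:3,253])
E
```

```text
t 10.05 pos [ 0.6052 -0.0385  0.0922] tray mm [-52.1   0.1] dir -6.3 F [-0.6 -0.   1.6] grip 0.132
[-0.881  0.     0.002  0.    -0.    -0.001]
[126 126 132 133 136  37  40  50  53  48  51  53  59  61  62  62  63  57
  43  55 101  99]
```

Request:
play_rows:
  increments:
    - [[-0.12, 0, 0, 0, 0, 0, -0.73], [-0.24, 0, 0, 0, 0, 0, -0.73], [-0.37, 0, 0, 0, 0, 0, -0.73], [-0.5, 0, 0, 0, 0, 0, -0.73], [-0.63, 0, 0, 0, 0, 0, -0.73], [-0.76, 0, 0, 0, 0, 0, -0.73], [-0.87, 0, 0, 0, 0, 0, -0.73], [-0.87, 0, 0, 0, 0, 0, -0.73]]

```text
time: 10.9
position: [0.6925, -0.0482, 0.092]
tool_rot: [0.168, 3.136, -0.001]
ft_force: [-0.9, -0.3, 0.1]
grip_width: 0.137
grip_force: 0.0
```

Request:
play_rows:
  increments:
    - [[0.1, 0, 0, 0, 0, 0, -0.73], [0.15, 0, -0.3, 0, 0, 0, -0.73], [0.15, 0, -0.7, 0, 0, 0, -0.73], [0.5, 0, -0.7, 0, 0, 0, -0.73], [1, 0, -0.7, 0, 0, 0, -0.73], [1, 0, -0.7, 0, 0, 0, -0.73]]

```text
time: 11.5
position: [0.5818, -0.0372, 0.1588]
tool_rot: [-0.171, -3.124, -0.005]
ft_force: [-0.7, 0.0, -0.1]
grip_width: 0.136
grip_force: 0.0
```

```bash
python3 p.py -151 117 140 -49.4; python3 - <<'E'
from h import *
th,R,o,_=fit()
im=ctrl.get_image('top')
m=(im[95:140,250:282].max(2)<75).astype(np.uint8);n,l,s,c=cv2.connectedComponentsWithStats(m)
for k in range(1,n):print(s[k],((px2w('top',c[k]+[250,95],.025)-o)@R*1e3).round(1))
E
```

```text
t 11.5 pos [ 0.5818 -0.0372  0.1588] tray mm [-75.5  -1.1] dir -6.3 F [-0.7  0.  -0.1] grip 0.136
[ 0.753  1.18   0.201 -0.002 -0.009  0.548]
[11  8  7  7 13] [[104.3   5.2]]
[  0  12  32  33 458] [[69.8 -3.5]]
[15 34  1  1  1] [[53.  -3.3]]
[27 39  1  1  1] [[ 44.5 -29.6]]
[25 42  1  1  1] [[ 37.7 -25.9]]
[31 43  1  2  2] [[ 35.6 -38.9]]
[23 44  1  1  1] [[ 33.  -22.1]]
```

Request:
play_rows:
  increments:
    - [[0.3, 0.3, 0, 0, 0, 0.09, -0.73], [0.6, 0.6, 0, 0, 0, 0.18, -0.73], [0.75, 0.9, 0, 0, 0, 0.27, -0.73], [0.75, 1, 0, 0, 0, 0.36, -0.73], [0.75, 1, 0, 0, 0, 0.45, -0.73], [0.75, 1, 0, 0, 0, 0.545, -0.73], [0.75, 1, 0, 0, 0, 0.545, -0.73]]

```text
time: 12.25
position: [0.5284, 0.0705, 0.1625]
tool_rot: [1.456, 2.783, 0.001]
ft_force: [-0.2, 0.2, 0.3]
grip_width: 0.135
grip_force: 0.0
```

```bash
python3 p.py -153 119 120 -49.4; python3 - <<'E'
from h import *
th,R,o,_=fit()
im=ctrl.get_image('top')
m=(im[95:155,250:282].max(2)<75).astype(np.uint8);n,l,s,c=cv2.connectedComponentsWithStats(m)
for k in range(1,n):
    if s[k][4]>5:print(s[k],((px2w('top',c[k]+[250,95],.025)-o)@R*1e3).round(1))
E
```

```text
t 12.25 pos [0.5284 0.0705 0.1625] tray mm [-140.3  100.1] dir -55.2 F [-0.2  0.2  0.3] grip 0.135
[0.226 0.027 0.425 0.001 0.    0.005]
[11  8  7  6 11] [[104.7   5. ]]
[13 16 10  6 18] [[84.9 -5.3]]
[10 25  7  3  8] [[70.8  3.5]]
[13 31  9  6 10] [[52.4 -8.4]]
```

Request:
play_rows:
  increments:
    - [[0.25, 0.03, 0, 0, 0, 0, -0.73], [0.25, 0.03, 0.1, 0, 0, 0, -0.73], [0.25, 0.03, 0.3, 0, 0, 0, -0.73], [0.25, 0.03, 0.4, 0, 0, 0, -0.73], [0.25, 0.03, 0.4, 0, 0, 0, -0.73]]

```text
time: 12.8
position: [0.5154, 0.0916, 0.1206]
tool_rot: [-1.455, -2.782, 0.004]
ft_force: [-0.1, 0.2, -0.6]
grip_width: 0.135
grip_force: 0.0
```

```bash
python3 p.py -154 120 92 -49.4; python3 - <<'E'
from h import *
im=ctrl.get_image('wrist');print(im.max(2)[200:330:3,253])
cv2.imwrite('pics/w4.png',im[:,:,::-1])
print(w_px2tray([(253,237),(254,257)],.028))
E
```

```text
t 12.8 pos [0.5154 0.0916 0.1206] tray mm [-155.5  119.7] dir -55.2 F [-0.1  0.2 -0.6] grip 0.135
[-0.008  0.014  0.286 -0.002 -0.     0.005]
[133 129 130 136 144 142 145 143 140 146 149 143 143 140 138 124  36  45
  48  49  51  41  65  82  88 101 107 105  99  48 182 240 241 244 245 244
 242 241  81  80  80  77  27  20]
[[-148.8  113. ]
 [-137.7  101.4]]
```

View pics/w4.png

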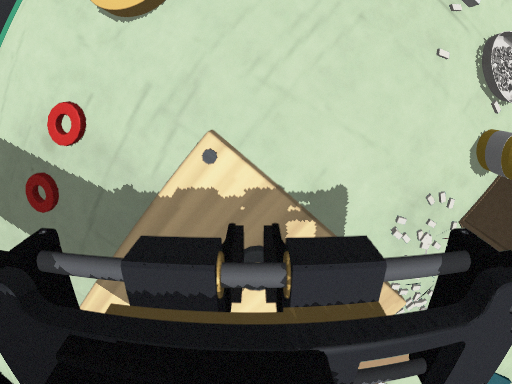

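Washer A's dark rim shows between the fingertips at (254,250), about 8 mm ahead of the finger faces. I'll lower and push.

Request:
play_rows:
  increments:
    - [[0, 0.01, 0.1, 0, 0, 0, -0.73], [0, 0.01, 0.2, 0, 0, 0, -0.73], [0, 0.01, 0.28, 0, 0, 0, -0.73], [0, 0.01, 0.28, 0, 0, 0, -0.73]]

```text
time: 13.25
position: [0.5163, 0.0927, 0.0929]
tool_rot: [-1.456, -2.782, 0.003]
ft_force: [-1.1, -0.1, 0.3]
grip_width: 0.134
grip_force: 0.0
```

Request:
play_rows:
  increments:
    - [[-0.1, 0, 0, 0, 0, 0, -0.73], [-0.2, 0, 0, 0, 0, 0, -0.73], [-0.32, 0, 0, 0, 0, 0, -0.73], [-0.45, 0, 0, 0, 0, 0, -0.73], [-0.57, 0, 0, 0, 0, 0, -0.73], [-0.7, 0, 0, 0, 0, 0, -0.73], [-0.82, 0, 0, 0, 0, 0, -0.73], [-0.95, 0, 0, 0, 0, 0, -0.73]]

```text
time: 14.05
position: [0.572, 0.0141, 0.0943]
tool_rot: [-1.457, -2.783, -0.0]
ft_force: [-1.0, -0.1, 0.3]
grip_width: 0.135
grip_force: 0.4
```

```bash
python3 p.py -67 20 92 -49.4; python3 - <<'E'
from h import *
im=ctrl.get_image('wrist');print(im.max(2)[235:300:3,253])
E
```

```text
t 14.05 pos [0.572  0.0141 0.0943] tray mm [-90.9  48.8] dir -55.2 F [-1.  -0.1  0.3] grip 0.135
[-0.374 -0.009  0.023  0.    -0.     0.004]
[133 135 137 132 117  32  42  49  47  39  62  76  85  99 103 104  99  50
  55  47  51  52]
```

```bash
python3 - <<'E'
from h import *
th,R,o,_=fit();L=.0265
dv=lambda a:np.array([np.cos(a),np.sin(a)])
a0=np.radians(-49.0);W=np.array([-.0909,.0488])+L*dv(a0)
r0=.043;s=(W[1]-r0*(1-np.cos(a0)))/-np.sin(a0);print('straight',s)
for f in (.5,1):print(plan(R@(W+f*s*dv(a0)-L*dv(a0))+o,.092,np.degrees(a0+th))[[0,1,2,5]])
W1=W+s*dv(a0)
for k in range(1,7):
    a=a0*(1-k/6);Wk=W1+r0*np.array([np.sin(a)-np.sin(a0),np.cos(a0)-np.cos(a)])
    print((Wk*1e3).round(1),plan(R@(Wk-L*dv(a))+o,.092,np.degrees(a+th))[[0,1,2,5]])
E
```

```text
straight 0.018564405087520858
[-0.065  0.004  0.026 -0.002]
[-0.158  0.004  0.027 -0.002]
[-57.   10.5] [-0.222 -0.029  0.027 -0.092]
[-52.1   6.8] [-0.29  -0.052  0.027 -0.183]
[-46.7   3.9] [-0.36  -0.066  0.027 -0.274]
[-41.    1.7] [-0.432 -0.07   0.027 -0.365]
[-35.    0.4] [-0.504 -0.063  0.027 -0.455]
[-28.9   0. ] [-0.574 -0.047  0.028 -0.546]
```

Request:
play_rows:
  increments:
    - [[-0.08, 0, 0.01, 0, 0, 0, -0.73], [-0.16, 0, 0.02, 0, 0, 0, -0.73], [-0.22, -0.03, 0.02, 0, 0, -0.09, -0.73], [-0.29, -0.05, 0.02, 0, 0, -0.18, -0.73], [-0.36, -0.065, 0.02, 0, 0, -0.27, -0.73], [-0.43, -0.07, 0.02, 0, 0, -0.36, -0.73], [-0.5, -0.065, 0.02, 0, 0, -0.455, -0.73], [-0.575, -0.05, 0.02, 0, 0, -0.545, -0.73]]

```text
time: 14.9
position: [0.6, -0.0356, 0.0919]
tool_rot: [-0.16, -3.137, 0.0]
ft_force: [-0.7, 0.1, 0.3]
grip_width: 0.137
grip_force: 0.2
```

```bash
python3 p.py 0 0 92 0; python3 - <<'E'
from h import *
im=ctrl.get_image('wrist');print(im.max(2)[235:300:3,253])
a=cv2.resize(im[150:310,130:380],None,fx=2,fy=2);b=cv2.resize(ctrl.get_image('top')[80:250,190:300],(220,320))
cv2.imwrite('pics/c5.png',np.hstack([a,b])[:,:,::-1])
E
```

```text
t 14.9 pos [ 0.6    -0.0356  0.0919] tray mm [-57.6   2.4] dir -5.8 F [-0.7  0.1  0.3] grip 0.137
[-0.576 -0.028 -0.001 -0.    -0.     0.004]
[138 135 131 129 125  38  40  56  50  48  49  54  60  59  62  64  61  57
  39  56 102  92]
```

View pics/c5.png

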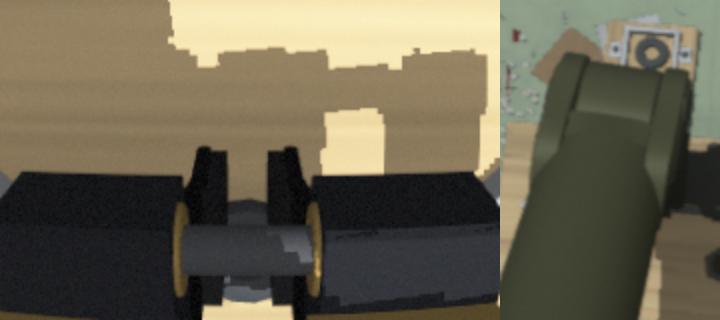

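A's rim sits centred between the fingertips (left panel, (250,210)), and B shows in the slot's end in the top view. Now the final push.

Request:
play_rows:
  increments:
    - [[-0.1, -0.02, 0, 0, 0, 0, -0.73], [-0.2, -0.025, 0, 0, 0, 0, -0.73], [-0.3, -0.025, 0, 0, 0, 0, -0.73], [-0.4, -0.025, 0, 0, 0, 0, -0.73], [-0.5, -0.025, 0, 0, 0, 0, -0.73], [-0.575, -0.025, 0, 0, 0, 0, -0.73], [-0.575, -0.025, 0, 0, 0, 0, -0.73], [-0.575, -0.025, 0, 0, 0, 0, -0.73]]

```text
time: 15.8
position: [0.657, -0.044, 0.0921]
tool_rot: [-0.17, -3.137, 0.0]
ft_force: [0.0, -0.2, -1.6]
grip_width: 0.137
grip_force: 0.0
```

```bash
python3 p.py 0 0 92 0
```

```text
t 15.8 pos [ 0.657  -0.044   0.0921] tray mm [-0.   0.3] dir -6.2 F [ 0.  -0.2 -1.6] grip 0.137
[-0.    -0.003  0.001 -0.    -0.     0.   ]
```

Now I'll retreat and lift so the top camera can see everything.

Request:
play_rows:
  increments:
    - [[0.08, 0, 0, 0, 0, 0, -0.73], [0.15, 0, -0.2, 0, 0, 0, -0.73], [0.15, 0, -0.6, 0, 0, 0, -0.73], [0.5, 0.3, -1, 0, 0, 0, -0.73], [0.9, 0.7, -1, 0, 0, 0, -0.73], [1, 1, -1, 0, 0, 0, -0.73], [1, 1, -1, 0, 0, 0, -0.73]]

```text
time: 16.5
position: [0.5652, 0.0745, 0.1928]
tool_rot: [-0.154, -3.136, -0.009]
ft_force: [-0.5, 0.9, 0.3]
grip_width: 0.135
grip_force: 0.0
```

Request:
play_rows:
  increments:
    - [[0.2, 0.4, 0, 0, 0, 0, -0.73], [0.2, 0.8, 0, 0, 0, 0, -0.73], [0.2, 1, 0, 0, 0, 0, -0.73], [0.2, 1, 0, 0, 0, 0, -0.73]]

```text
time: 16.9
position: [0.5586, 0.1715, 0.1921]
tool_rot: [-0.161, -3.137, -0.002]
ft_force: [0.5, -0.2, -0.9]
grip_width: 0.136
grip_force: 0.0
```

```bash
python3 - <<'E'
from h import *
st();im=ctrl.get_image('top')
th,R,o,_=fit()
e=[w2px('top',[np.r_[R@np.array([x,0])+o,.023]])[0].round(1) for x in (0,.018,.036)];print(e)
cv2.imwrite('pics/end.png',cv2.resize(im[85:270,175:335,::-1],None,fx=3.2,fy=3.2,interpolation=cv2.INTER_CUBIC))
E
```

```text
t 16.9 pos [0.5586 0.1715 0.1921] tray mm [-121.3  203.9] dir -5.9 F [ 0.5 -0.2 -0.9] grip 0.136
[array([261.1, 153.6]), array([261.9, 145.2]), array([262.7, 136.9])]
```

View pics/end.png

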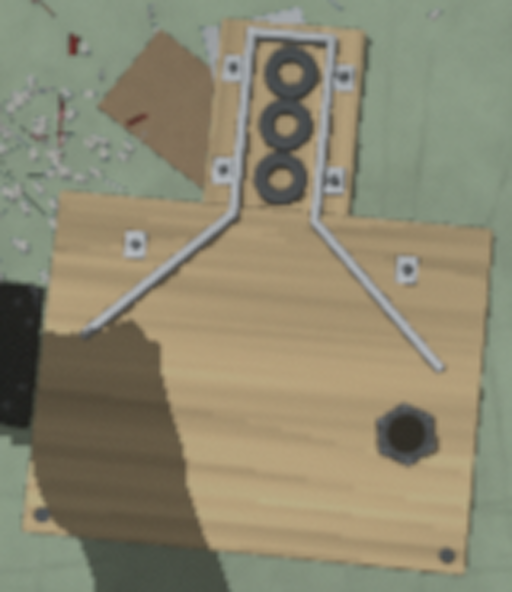

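All three washers are in the slot at crop (291,73), (286,126) and (281,178). The last is centred about 28 mm past the gate, and the nut hasn't moved from (407,434).

```bash
python3 -c "
from bench import ctrl
print(ctrl.close_job())"
```

```text
the job is handed in; nothing more can be done
None
```

I slid all three washers one at a time through the gate into the slot (last one about 28 mm past the gate), left the nut and the red look-alikes alone, and handed the job in at about 17 s.

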